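# Load a crucible tray past a sprung gate

## Robot

A 6-joint arm with a two-finger parallel gripper is mounted at the origin on the work surface. World frame = base frame: x ahead of the robot, y to its left, z up, the work surface at z = 0. Lengths are in m, angles in rad, forces in N, time in s.
With the tool pointing down it reaches from about 0.25 to 0.8 m from the base axis. Payload 8.5 kg.
Tool frame: the origin (TCP) lies midway between the tips of the shut fingers; the grasp point (between the pads) lies env.grasp_offset behind it (env.grasp_offset is the distance from the TCP to the grasp point, in m); z points along the fingers, y is the direction in which the jaws open and shut (so a half turn about z gives the same grasp; the last joint's range is limited). The gripper opens to 85 mm and grips with 20 to 120 N. Pads are 22 mm wide; open, the fingers measure 114 mm over their backs; the gripper's body (76 mm by 85 mm) begins 54 mm behind the grasp point. The pads swing forward as they close: fully open they stand 13 mm farther back than shut.
Start: joints at [1.207, 0.238, -0.013, 1.319, 0, 1.571], TCP at [0.187, 0.491, 0.231] pointing down, gripper open.
Joint ranges: [-2.66, 2.66], [-1.03, 1.9], [-1.14, 1.46], [-1.82, 2.27], [-1.45, 1.34], [-3.14, 3.14]. Speed limits (rad/s): [2.22, 2.22, 2.79, 3.14, 3.14, 3.14].

## Interface

Orientations are given as [roll, pitch, yaw] about the fixed x, y, z axes, in that order (R = Rz(yaw) Ry(pitch) Rx(roll)).
In Python, from bench import env gives the robot as it stands. Calls block until the motion is done:
- env.move_pose(position, orientation): joint-space move of the TCP to a pose.
- env.move_straight(position, attitude=None, v=0.15): straight line of the TCP; attitude=None keeps the orientation; v is the mean speed in m/s.
- env.goto_joints(angles): joint-space move.
- env.release() and env.clamp(squeeze=None): open the fingers fully, or close them until they stop; squeeze is the grip in N (None keeps the last).
- env.wait(seconds).
- env.ik(position, orientation): joint angles nearest the present ones, or None.
- env.read_camera(name): name is "scene" or "top" or "wrist"; returns a dict with "frame" (480x640x3 uint8, red, green, blue), "fovy" (degrees; the focal length in pixels is half the picture's height over the tangent of half this angle, whatever the lens; pixels are square), "cx", "cy" (the principal point, pixels), "pose" (4x4, takes a point from camera to world coordinates). Camera axes: x right, y up, looking along -z (the intrinsics and any distortion apply to the point x, -y, -z); pixel columns grow to the right and rows downward; lengths in m; the calibration is good to about 2 mm. A picture is of the moment at which its call begins. There is no depth.
A pose or a line that the arm cannot do raises env.MotionError and nothing moves.
- env.hand_in(): hands the job in, once; it reports no verdict.
Readings, each from a call of its own:
- env.current_time(): time.
- env.current_joint_positions(): joint angles.
- env.current_qvel(): joint speeds.
- env.current_joint_efforts(): joint torques, N m.
- env.current_position(): TCP position.
- env.current_eef_rot(): TCP orientation.
- env.current_wrist_force(): force on the tool from outside, world axes, zero at the start.
- env.current_torque(): the same for the moment, N m.
- env.current_gripper_width(): opening from 0.0 (shut) to 1.0 (fully open).
Only numpy, scipy, OpenCV 4.12 (cv2) and the standard library are available. Lean on these libraries where they do the work, as an engineer would, in place of code of your own. Each camera call takes 0.05 s, during which the arm holds its last target. There are 200 camera calls.

## Task

Press the yellow treadle down with one fingertip to hold the red gate open and, while that fingertip keeps it open, use the other fingertip to push the blue crucible tray along the lane by its upright push plate, under the gate without the gate touching it, until the tray rests fully home against the end stop. Then let go so that the gate swings shut behind the crucibles. Only push and press: do not grip or lift the tray, and leave everything else on the bench alone.

Things in the scene. Friction and masses are not known exactly. Their poses are not given: they have to be found in the camera images.
- lane: Fixed metal lane. Origin on the bench, on the lane's centre line, under the shut gate. x: the tray's travel, y: left of travel (treadle side), z up. Coordinates below are in this frame, mm. Base plate 4 thick, x -310 to 120, y -35 to 115. Guide walls along it: inner faces y +30 and -30, 5 thick, tops z 24.
- axle (a point): Point on the axle of the gate over x 0. It runs along lane x at y 45, z 50, from x -293 to 12, on two blue posts 12 x 16, 56 high, at x -297 and x 16. The treadle is on its +y side, the gate on its -y side.
- end_stop (a point): Middle of the black end stop's face, lane x 110, z 22, facing -x. A blue box 90 high stands behind it (x 120 to 180).
- gate (a joint): Gate angle in rad: 0 shut, grows as the treadle is pressed, stop at 0.95. From 0.40 up the gate is clear of the tray; 0.7 is a good value. A spring shuts it once let go. Gate and treadle are one piece turning on the axle; the gate cannot be pushed open along the lane.
- gate_blade (a point): Lower middle of the red blade, 5 thick; shut it spans y -29 to 15, z 34 to 52 at lane x 0, hung from a 10 wide arm 75 long from the axle. The arm's tip rises to about z 103 at 0.7 rad and z 115 at the stop.
- treadle (a point): Mid-point of the yellow treadle's upper face, moving with it. Plate 247 long (lane x -283 to -36), 3 thick, from 5 to 60 off the axle. It slopes up from the axle by 0.2 rad minus the gate angle. 35 off the axle its face is at z 59 shut, 44 at angle 0.4, 33 at 0.7, 19 at the stop. Pressing takes 3 to 6 N; a tip can slide along it.
- tray: Loose blue tray, about 350 g, flat on the lane's plate, axes as the lane's. Origin: centre of its main block's underside. Block 100 x 56 mm with six white lidded crucibles, 40 high in all. A tongue 6 high runs from x -50 to -120, then an upright push plate (x -128 to -120, 50 wide, 48 high). Home: origin at lane x 60, the block past the gate, the tongue under it.
- push_plate (a point): Centre of the push plate's rear face, 24 mm above the tray's underside (28 mm above the bench), facing lane -x. Push anywhere on it. At home it is at lane x -68, still short of the gate.
- amber_bottle_c (a point): Amber bottle, 60 mm diameter, 110 mm high, standing; point half-way up. Leave alone.
- white_jar_c (a point): White jar, 60 mm diameter, 75 mm high; point half-way up. Leave alone.
- crucible_c (a point): Spare white open crucible, 40 mm diameter, 35 mm high; point half-way up. Leave alone.
- weight_c (a point): Brass weight, 28 mm diameter, 40 mm high; point half-way up. Leave alone.
- spatula_grip (a point): Lying spatula, 160 mm long; point on its handle. Leave alone.
- mortar_c (a point): White bowl, 90 mm diameter, 50 mm high; point half-way up. Leave alone.
Mind the look-alikes: they are no part of the job. Of the things that look like the tray, the smallest one is meant.

How it is judged:
By the outcome, as a careful person would: the job done as asked, in the order asked, and still so for the second after the job is handed in, with the robot touching nothing.
It also fails if it takes over 54 s, if anything falls off the work surface, if the arm or the gripper's body presses on something with over 40 N, if the wrist force passes 120 N, or if a joint passes its speed limit or range.

## Working session

There is one attempt and no reset: what is moved stays moved. The work goes in short steps, each a Python script; the robot and the scene stay as the last script left them, time stands still between calls to the robot, and variables do not carry over. Pictures are saved under pics/ and viewed, about 8 in all and at most 12, crops included, and the job is handed in when it is done.

```bash
ls; mkdir -p pics; python3 - <<'E'
from bench import env
import cv2,numpy as np
for n in("scene","top"):
    d=env.read_camera(n); cv2.imwrite(f"pics/{n}0.png",d["frame"][:,:,::-1])
    print(n,{k:(np.round(v,4).tolist() if k=="pose" else v) for k,v in d.items() if k!="frame"})
print(env.current_time(),env.grasp_offset,env.current_eef_rot(),env.current_gripper_width())
E
```

```text
pics
scene {'fovy': 55.18826373937758, 'cx': 315.7974100612323, 'cy': 237.4576590262404, 'pose': [[0.1971, -0.7266, 0.6582, 1.1706], [0.9802, 0.1584, -0.1188, -0.0937], [-0.0179, 0.6686, 0.7434, 0.8739], [0.0, 0.0, 0.0, 1.0]]}
top {'fovy': 50.1383640560612, 'cx': 315.87653594026017, 'cy': 232.13324316329664, 'pose': [[-0.0092, 0.9954, -0.0956, 0.3361], [-0.9999, -0.0099, -0.007, 0.0347], [-0.0079, 0.0955, 0.9954, 1.4579], [0.0, 0.0, 0.0, 1.0]]}
0.1 0.0187 [-3.14026763e+00 -2.44648553e-05  2.77778926e+00] 1.000331921318076
```

View pics/top0.png

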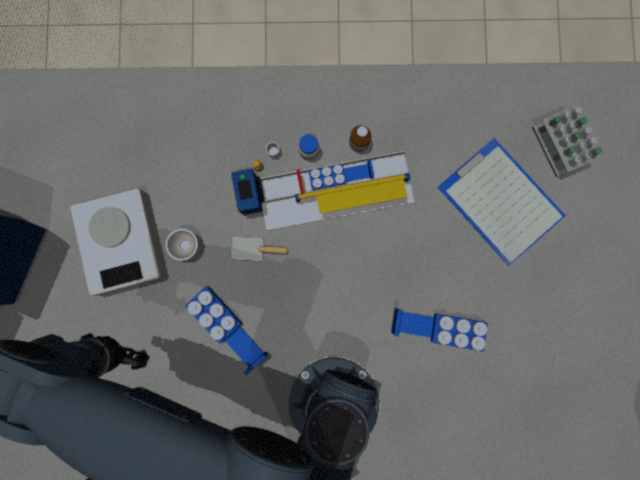

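View pics/scene0.png

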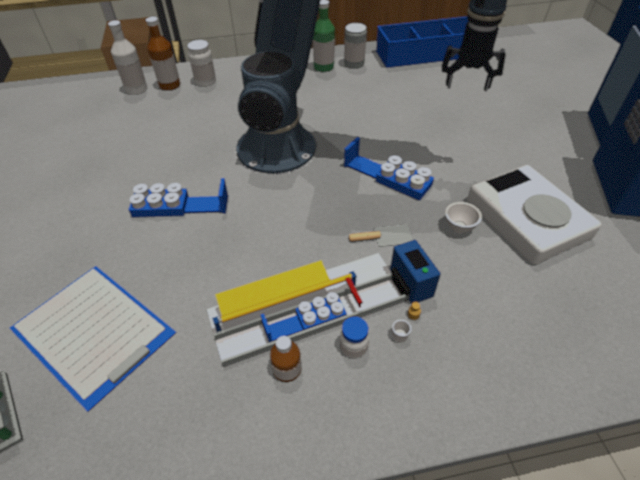

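Top view: three tray look-alikes, at (340,177) in the lane (about 67 px long), (228,325) (about 95 px) and (440,330) (about 90 px). The lane one is the smallest and sits in the lane behind the red gate (300,182), so it fits. The treadle is at (362,193), the end-stop box at (245,190) and the bottle at (360,137). Next I'll get a coarse lane pose and take a closer wrist view.

```bash
cat > h.py <<'E'
from bench import env
import cv2,numpy as np
def ray(d,px,z):
    """pixels (n,2) -> world points on plane z"""
    px=np.atleast_2d(np.asarray(px,float)); f=240/np.tan(np.radians(d["fovy"]/2)); P=d["pose"]
    v=np.c_[(px[:,0]-d["cx"])/f,-(px[:,1]-d["cy"])/f,-np.ones(len(px))]@P[:3,:3].T
    z=np.broadcast_to(z,len(px)); return P[:3,3]+v*((z-P[2,3])/v[:,2])[:,None]
def proj(d,p):
    f=240/np.tan(np.radians(d["fovy"]/2)); P=d["pose"]
    c=(np.atleast_2d(p)-P[:3,3])@P[:3,:3]; return np.c_[d["cx"]-f*c[:,0]/c[:,2],d["cy"]+f*c[:,1]/c[:,2]]
def mask(d,lo,hi,k=3):
    m=cv2.inRange(cv2.cvtColor(d["frame"],cv2.COLOR_RGB2HSV),lo,hi)
    return cv2.morphologyEx(m,cv2.MORPH_OPEN,np.ones((k,k)))
def big(m): return max(cv2.findContours(m,cv2.RETR_EXTERNAL,cv2.CHAIN_APPROX_NONE)[0],key=cv2.contourArea)
YEL=((20,120,80),(35,255,255)); RED=((0,150,70),(7,255,255)); BLUE=((100,140,50),(122,255,255))
E
python3 - <<'E'
from h import *
for n in("top","scene"):
    d=env.read_camera(n); c=big(mask(d,*YEL,5)); r=cv2.minAreaRect(c); b=cv2.boxPoints(r)
    w=ray(d,b,.0585)[:,:2]; print(n,b.round(1).tolist(),w.round(4).tolist(),w.mean(0),np.linalg.norm(np.diff(w,axis=0),axis=1))
    e=w[1]-w[0] if np.linalg.norm(w[1]-w[0])>np.linalg.norm(w[2]-w[1]) else w[2]-w[1]
    e*=np.sign(e[1]); a=np.arctan2(e[1],e[0]); X=np.array([np.cos(a),np.sin(a)]);Y=np.array([-X[1],X[0]])
    o=w.mean(0)+.1595*X-.077*Y; print("yaw",a,"origin",o)
    T=lambda p,z:((ray(d,p,z)[:,:2]-o)@np.c_[X,Y]*1e3).round(0).tolist()
    if n=="top": print("bottle",T([[360,137]],.1),"jar",T([[309,145]],.07),"crucible",T([[273,150]],.035),"weight",T([[258,165]],.04))
    if n=="top":
        for yaw in(a-np.pi/2*0+0,a+np.pi):
            for z in(.04,.35):
                p=o-.15*X+.03*Y; print(yaw,z,env.ik([*p,z],[np.pi,0,yaw]))
d=env.read_camera("wrist"); print(d["fovy"],d["cx"],d["cy"]); P=d["pose"];p=env.current_position();print(P.round(3),p)
E
```

```text
top [[313.29998779296875, 191.10000610351562], [402.8999938964844, 174.3000030517578], [407.1000061035156, 196.60000610351562], [317.5, 213.39999389648438]] [[0.5845, 0.0507], [0.629, -0.1976], [0.5664, -0.2076], [0.5222, 0.0397]] [ 0.57551551 -0.07869889] [0.25223222 0.06339258 0.25115592]
yaw 1.7478597776178166 origin [0.62321735 0.09187011]
bottle [[-184.0, -69.0]] jar [[-46.0, -81.0]] crucible [[56.0, -96.0]] weight [[105.0, -60.0]]
1.7478597776178166 0.04 [-0.09816457  0.51922541 -0.09071845  0.96085246  0.          1.29556831]
1.7478597776178166 0.35 [-0.09816457  0.42089285  0.55578823  1.7056917   0.          1.29556831]
4.8894524312076095 0.04 [-0.09816457  0.51922541 -0.09071845  0.96085246  0.         -1.84602435]
4.8894524312076095 0.35 [-0.09816457  0.42089285  0.55578823  1.7056917   0.         -1.84602435]
scene [[213.8000030517578, 294.3999938964844], [323.6000061035156, 257.79998779296875], [332.5, 284.5], [222.6999969482422, 321.1000061035156]] [[0.5638, -0.2113], [0.514, 0.0417], [0.5919, 0.0449], [0.6351, -0.1967]] [ 0.57621471 -0.08036943] [0.25785691 0.07799449 0.2454839 ]
yaw 1.7651765437651408 origin [0.62095584 0.091     ]
67.3860624550554 312.50743982817005 241.12912568636645
[[ 0.357 -0.894 -0.271  0.117]
 [ 0.934  0.341  0.105  0.516]
 [-0.001 -0.291  0.957  0.374]
 [ 0.     0.     0.     1.   ]] [0.18674083 0.49043292 0.23097587]
```

```bash
cat >> h.py <<'E'
A0=1.75; O0=np.array([.6225,.0915])
E
python3 - <<'E'
from h import *
X=np.array([np.cos(A0),np.sin(A0)]);Y=np.array([-X[1],X[0]])
p=O0-.15*X+.03*Y
env.move_pose([*p,.32],[np.pi,0,A0-np.pi]); print(env.current_time(),env.current_position())
d=env.read_camera("wrist"); cv2.imwrite("pics/w1.png",d["frame"][:,:,::-1])
import pickle; pickle.dump(d,open("w1.pkl","wb")); print(d["pose"].round(3))
E
```

```text
3.125 [ 0.6197222  -0.06092207  0.31995915]
[[-0.984  0.17   0.053  0.633]
 [-0.178 -0.941 -0.287 -0.135]
 [ 0.001 -0.292  0.956  0.463]
 [ 0.     0.     0.     1.   ]]
```

View pics/w1.png

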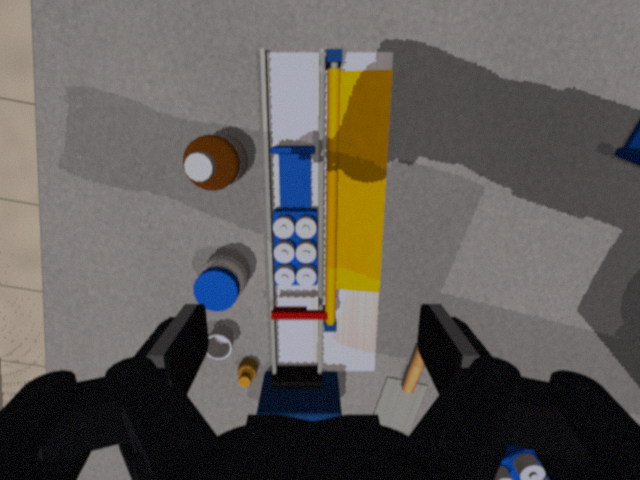

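The wrist view shows the lane vertical, with travel downward. The tray's push plate is at (293,150), the block at (295,248), the gate blade at (299,315), the axle along column 332 and the treadle at (360,180). The bottle is at (212,160), with its base well left of the lane. Next come numeric picks and one enlarged crop.

```bash
python3 - <<'E'
from h import *
import pickle; d=pickle.load(open("w1.pkl","rb")); I=d["frame"][:,:,::-1]
cv2.imwrite("pics/w1c.png",cv2.resize(I[30:400,230:420],None,fx=1.6*1,fy=1.6,interpolation=cv2.INTER_CUBIC))
hsv=cv2.cvtColor(d["frame"],cv2.COLOR_RGB2HSV)
y=cv2.inRange(hsv,(18,150,40),(35,255,255)); c=big(y)
print("yellow",cv2.approxPolyDP(c,4,True)[:,0].tolist())
def edge(img,a,b,n=None): pass
# treadle outer edge, axle left edge per row
for r in(80,120,200,250,280,300,320): 
    q=np.where(y[r,320:400])[0]+320; print(r,q.min(),q.max(),end=' | ')
print()
r=cv2.inRange(hsv,(0,150,60),(8,255,255))|cv2.inRange(hsv,(172,150,60),(180,255,255)); r[:290]=0;r[340:]=0;print("red",cv2.boundingRect(big(r)))
b=cv2.inRange(hsv,(100,140,40),(125,255,255))
for u in(280,285,293,300,308): q=np.where(b[135:215,u])[0]+135; print("blue col",u,q.min(),q.max(),end=' | ')
print()
for rr in(148,150): q=np.where(b[rr,255:325])[0]+255; print("plate row",rr,q.min(),q.max())
g=d["frame"].astype(int).mean(2)
for rr in(80,100,340,360): print(rr,g[rr,255:400:1].astype(int).tolist() if rr in(100,) else "")
for u in(360,370): print(u,"top",g[44:60,u].astype(int).tolist(),"bot",g[362:380,u].astype(int).tolist())
E
```

```text
yellow [[391, 70], [328, 68], [329, 324], [334, 321], [337, 288], [379, 290]]
80 328 391 | 120 328 388 | 200 327 384 | 250 326 381 | 280 326 379 | 300 326 334 | 320 326 334 | 
red (272, 311, 55, 9)
blue col 280 146 214 | blue col 285 147 214 | blue col 293 147 214 | blue col 300 147 214 | blue col 308 146 214 | 
plate row 148 271 314
plate row 150 270 314
80 
100 [117, 120, 113, 106, 103, 106, 116, 138, 150, 150, 138, 105, 75, 90, 115, 137, 164, 172, 177, 169, 172, 174, 175, 175, 175, 175, 173, 171, 172, 172, 172, 171, 175, 170, 171, 176, 174, 172, 175, 173, 170, 176, 171, 172, 173, 175, 174, 172, 175, 172, 176, 173, 176, 174, 173, 171, 174, 168, 169, 171, 171, 171, 170, 161, 136, 124, 130, 129, 119, 119, 138, 135, 109, 88, 94, 99, 106, 105, 107, 105, 105, 104, 95, 93, 93, 100, 107, 105, 104, 105, 105, 105, 103, 90, 79, 73, 73, 73, 71, 73, 72, 72, 72, 72, 72, 72, 72, 73, 69, 70, 70, 72, 72, 69, 71, 72, 74, 71, 75, 69, 72, 73, 71, 71, 73, 74, 72, 72, 70, 72, 75, 74, 72, 74, 71, 77, 74, 79, 80, 80, 79, 78, 78, 78, 73]
340 
360 
360 top [120, 125, 121, 124, 121, 122, 126, 142, 155, 170, 175, 174, 176, 172, 171, 172] bot [174, 173, 175, 175, 171, 175, 170, 171, 160, 147, 133, 128, 128, 127, 122, 125, 130, 129]
370 top [128, 125, 128, 131, 130, 129, 132, 140, 156, 168, 170, 173, 173, 173, 172, 173] bot [172, 175, 172, 174, 175, 174, 173, 171, 163, 145, 132, 131, 128, 127, 127, 122, 127, 126]
```

View pics/w1c.png

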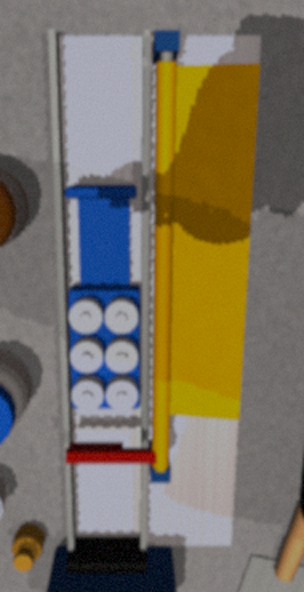

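The crop confirms the lane tray: six crucibles, tongue, and push plate with its rear top edge at row 147. Now the rigid fit of the lane.

```bash
python3 - <<'E'
from h import *
import pickle; d=pickle.load(open("w1.pkl","rb"))
px=np.array([[393,51.8],[375.6,371.3],[391.5,69.5],[379.6,290.5]])
L=np.array([[-310,115,4],[120,115,4],[-283,103.8,63.5],[-36,103.8,63.5]])/1e3
W=ray(d,px,L[:,2])[:,:2]
a=L[:,:2];ac=a-a.mean(0);wc=W-W.mean(0)
th=np.arctan2((ac[:,0]*wc[:,1]-ac[:,1]*wc[:,0]).sum(),(ac*wc).sum())
R=np.array([[np.cos(th),-np.sin(th)],[np.sin(th),np.cos(th)]]); o=W.mean(0)-R@a.mean(0)
T=lambda p,z:((ray(d,p,z)[:,:2]-o)@R*1e3).round(1).tolist()
print("yaw",th,"o",o,"resid mm",((W-o)@R*1e3-a*1e3).round(1).tolist())
print("axle(y45)",T([[332,80],[330.3,300],[330.2,320]],.050))
print("blade top (y-29..15,x0)",T([[272,315],[327,315]],.052),T([[299,311.5]],.052))
print("wall tops outer (-35)/ (35)",T([[261.5,100],[326,100]],.024))
print("plate rear top",T([[293,146.5]],.052),"sides +-25",T([[270.5,149],[314.5,149]],.052))
for n in("top",):
    e=env.read_camera(n); q=proj(e,np.array([[*(o+R@[-.1595,.0765]),.0585]])); c=big(mask(e,*YEL,5)); print(n,"treadle mid expected",q,"seen",cv2.minAreaRect(c)[0])
print("bottle base-ish",T([[222,160]],.05),"jar",T([[228,277]],.037))
print(env.ik([*(o+R@[-.23,.042]),.02],[np.pi,0,th-np.pi]),env.ik([*(o+R@[-.08,.042]),.02],[np.pi,0,th-np.pi]))
E
```

```text
yaw 1.75487116428357 o [0.61402729 0.08849252] resid mm [[0.1, 0.8], [1.6, 0.6], [0.5, -0.6], [-2.1, -0.7]]
axle(y45) [[-274.7, 43.7], [-19.2, 44.2], [9.1, 44.3]]
blade top (y-29..15,x0) [[0.4, -30.0], [0.9, 40.0]] [[-4.3, 4.5]]
wall tops outer (-35)/ (35) [[-257.5, -35.1], [-257.1, 38.4]]
plate rear top [[-207.1, 1.1]] sides +-25 [[-204.6, -23.8], [-204.3, 24.9]]
top treadle mid expected [[361.55372438 196.48947567]] seen (323.0, 200.5)
bottle base-ish [[-192.8, -78.9]] jar [[-45.8, -86.0]]
[-0.23208026  0.55069179 -0.09147826  0.92862628  0.         -1.98695142] [ 0.00367135  0.48673477 -0.21109313  0.87296843  0.         -1.75119981]
```

The fit is consistent: the held-out axle, blade, wall and plate checks agree to within about 1–3 mm. I'll descend behind the plate, press the treadle and check.

```bash
cat >> h.py <<'E'
TH=1.75487; O=np.array([.61403,.08849]); R=np.array([[np.cos(TH),-np.sin(TH)],[np.sin(TH),np.cos(TH)]])
def W(x,y,z): return [*(O+R@[x/1e3,y/1e3]),z/1e3]
ATT=[np.pi,0,TH-np.pi]
def F(): f=np.array(env.current_wrist_force()); return np.r_[R.T@f[:2],f[2]].round(1)
def pos(): p=np.array(env.current_position()); return np.r_[R.T@(p[:2]-O),p[2]].round(4)*1e3
E
python3 - <<'E'
from h import *
env.move_pose(W(-231,44,120),ATT); print(F(),env.current_time())
for z in(70,45,30,18):
    env.move_straight(W(-231,44,z),v=.08); print(z,pos(),F(),env.current_time())
    if np.abs(F()).max()>15: break
d=env.read_camera("wrist"); e=env.read_camera("scene")
v=np.hstack([cv2.resize(d["frame"],(400,300)),cv2.resize(e["frame"][220:400,190:430],(400,300),interpolation=cv2.INTER_CUBIC)])
cv2.imwrite("pics/p2.png",v[:,:,::-1])
E
```

```text
[-0.1 -0.5  0.3] 4.1
70 [-231.1   43.7   70.4] [ 0.3  0.2 -0.4] 4.875
45 [-231.    44.    45.1] [-0.   0.9  2.7] 5.3333
30 [-231.    44.1   30.3] [-0.7  0.2  2.7] 5.6667
18 [-231.    44.2   18.3] [-0.1  2.1  3.9] 5.9667
```

View pics/p2.png

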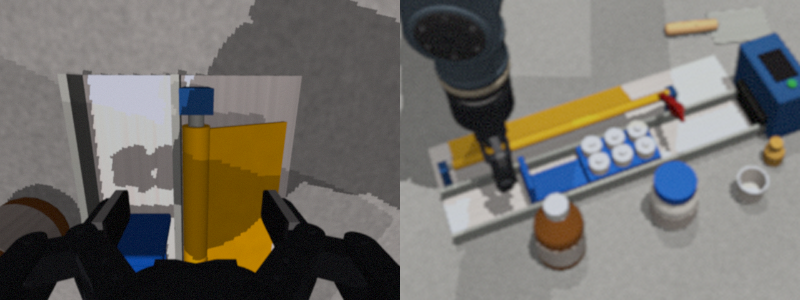

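Pressed at 3.9 N. The scene half shows the red blade swung up at (673,105) and the tray untouched, with the left fingertip just behind the push plate at (520,180). Now push.

```bash
python3 - <<'E'
from h import *
for x in(-215,-205,-170,-130,-100,-90,-86,-83,-81):
    env.move_straight(W(x,44,18),v=.06 if x>-205 else .04); f=F(); print(x,pos(),f,env.current_time())
    if abs(f[0])>25 or abs(f[2])>20: break
d=env.read_camera("wrist"); e=env.read_camera("scene")
v=np.hstack([cv2.resize(d["frame"],(400,300)),cv2.resize(e["frame"][220:400,200:440],(400,300),interpolation=cv2.INTER_CUBIC)])
cv2.imwrite("pics/p3.png",v[:,:,::-1])
E
```

```text
-215 [-214.4   43.9   18.1] [-0.9  0.3  3.9] 6.6167
-205 [-204.7   44.    18. ] [-1.1  1.3  3.6] 7.0167
-170 [-169.5   44.1   17.9] [1.3 0.8 4.3] 7.75
-130 [-129.5   44.1   17.9] [0.7 1.8 3.9] 8.5667
-100 [-99.5  44.   18. ] [2.4 2.2 4.1] 9.2167
-90 [-89.7  43.9  18. ] [0.6 1.8 3.3] 9.5333
-86 [-86.1  43.9  18. ] [-1.8  1.4  3.6] 9.7833
-83 [-83.1  43.9  18.1] [-3.4  1.4  3.9] 10.0333
-81 [-81.2  43.9  18. ] [-2.9  0.8  3.8] 10.2833
```

View pics/p3.png

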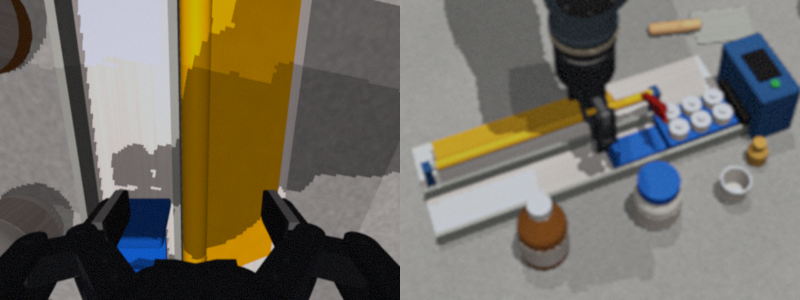

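The tray block is past the raised gate and the stop gap is nearly closed. I'll creep forward until the force rises.

```bash
python3 - <<'E'
from h import *
x=-81
while x<-66:
    x+=1; env.move_straight(W(x,44,18),v=.03); env.wait(.15); f=F(); print(x,pos(),f,round(env.current_time(),2))
    if f[0]<-12: break
E
```

```text
-80 [-80.1  44.   18. ] [-5.4  1.7  4. ] 10.78
-79 [-79.1  44.   18. ] [-4.2  1.1  4.2] 11.18
-78 [-78.9  44.   18. ] [-8.2  1.4  3.9] 11.58
-77 [-78.8  44.   18.1] [-12.8   3.    4.9] 11.98
```

Firm contact at TCP x −78.8, which puts the plate at about −68, as specified for home. Back off, lift and look.

```bash
python3 - <<'E'
from h import *
env.move_straight(W(-92,44,18),v=.05); print(F())
env.move_straight(W(-92,44,60),v=.06); env.move_straight(W(-92,44,160),v=.15); print(F())
env.move_pose(W(-150,30,320),ATT); env.wait(.5)
d=env.read_camera("wrist"); e=env.read_camera("scene")
v=np.hstack([d["frame"][30:430,210:430],cv2.resize(e["frame"][200:380,230:450],(489,400),interpolation=cv2.INTER_CUBIC)])
cv2.imwrite("pics/p4.png",v[:,:,::-1])
b=cv2.inRange(cv2.cvtColor(d["frame"],cv2.COLOR_RGB2HSV),(100,140,40),(125,255,255))
q=np.where(b[200:300,293])[0]+200; print(q.min(),((ray(d,[[293,q.min()-.5]],.052)[:,:2]-O)@R*1e3).round(1),env.current_time())
E
```

```text
[-0.1  1.   3. ]
[ 0.3 -0.   0.1]
255 [[-82.7   7.1]] 15.4167
```

View pics/p4.png

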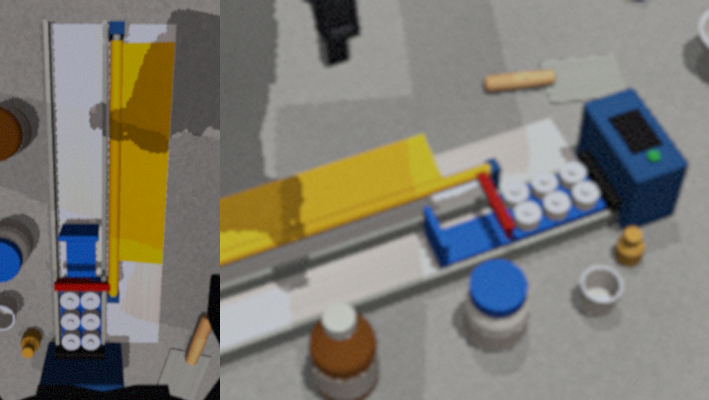

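The gate is shut at (82,285), behind the crucibles, and the block is against the black stop. The camera now sees the plate's rear face, so row 255 is its lower edge. Cast to z 4 mm, that gives x of about −66, which agrees with −68 from contact. The neighbouring objects haven't moved.

```bash
python3 -c "
from h import *
d=env.read_camera('wrist');print(((ray(d,[[293,254.5]],.004)[:,:2]-O)@R*1e3).round(1),F());env.hand_in()"
```

```text
[[-66.2   4.3]] [ 0.1 -0.1  0.2]
the job is handed in; nothing more can be done
```

The tray is home against the end stop with the gate shut behind the crucibles, and the job was handed in at about 15.5 s of the 54 s allowed.

- **What I did:** one fingertip pressed the treadle at about 4 N and held the gate open. The other pushed the tray by its push plate, under the open gate, to the stop. I then backed off and lifted clear.
- **Home position:** pushing met a firm stop, with the force rising to 13 N while the arm stopped advancing. That puts the push plate at lane x of about −68, the home value.
- **Final camera check:** the last wrist and scene pictures show the gate shut and the block against the stop. The bottle, jar and other neighbours appear in place, and the force on the robot is about 0.
- **Disagreements:**
  - My first camera reading of the plate gave −82.7, because I used the wrong edge height. Corrected, it gives −66.2, within 2 mm of the contact value.
  - The coarse lane estimate from the top camera was about 8 mm off, most likely because the axle was counted as part of the treadle. I used the wrist-camera fit instead.
- **Not measured:** I did not measure the gate angle. From the fingertip height it was about 0.65 rad, and the pictures before and after the pass show the gate raised and clear of the tray.

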